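# Free a laptop mainboard from its repair fixture

## Task

Free the laptop mainboard in the repair fixture: with a fingertip against the knurled rim, roll the thumbscrew of the sliding jaw (the jaw that has bare rail and a stop block beyond it) loose by two full turns, counter-clockwise seen from above, then push that jaw away from the board until it is back against its stop. Use fingertips only: do not pinch or lift anything. Leave the board lying on its rests, the other jaw's thumbscrew tight, and the tools and parts round about where they are.

Things in the scene. Friction and masses are not known exactly. Their poses are not given: they have to be found in the camera images.
- fixture: Fixed board-holding fixture: dark base plate 170 x 300 x 10 mm, an aluminium rail (36 mm wide, top at 24 mm) along its y axis, two jaws on the rail gripping the board between them. Origin: centre of its underside, at bench height; y along the rail towards the sliding jaw and the stop block at the rail's +y end, z up. Only the thumbscrew heads stand higher than 50 mm above the bench.
- thumbscrew_head (a point): Centre of the sliding jaw's thumbscrew head, on its vertical axis, half-way up. Steel, knurled rim, 32 mm diameter, 14 mm tall, slotted, with one marker line to the rim. Starts 58 mm above the bench (rim 51 to 65), rises 1.5 mm a turn. Below the head is a brass bush 18 mm wide, then the jaw's flat top at 44 mm, so the rim is free all round. At (0, 76 mm) in the fixture's frame when closed; moves with the jaw.
- thumbscrew (a joint): Turn of that screw, rad, growing counter-clockwise from above (loosening); 0 is hard tight, it starts at 0 to 0.4. Two turns are 12.57 rad. It stays where it is left. Thread friction 0.03 N m, about 2 N along the rim; the rim grips like dry metal (friction about 0.6): press it with 6 to 12 N. The screw's nose sits in a hole in the rail and locks the jaw until about 1.8 turns.
- jaw (a joint): Position of the sliding jaw along the rail in m: 0 closed on the board, 0.0285 against its stop, growing along the fixture's +y. Once the screw is loose it slides with about 8 N and stays where it is left.
- jaw_top (a point): Point on the flat top of the sliding jaw (46 mm across the rail, reaching 30 mm from this point towards the stop), on the thumbscrew's axis, 44 mm above the bench. The jaw's bar, 150 mm across the rail and 12 mm thick, lies 24 to 36 mm from this point towards the board, its top also at 44 mm. The jaw may be pushed on any part of it, the screw head included.
- rear_screw_head (a point): Centre of the head of the other, rear jaw's thumbscrew, of the same size and look, at (0, -96 mm) in the fixture's frame, 58 mm above the bench: not to be turned.
- rear_screw (a joint): Turn of the rear thumbscrew in rad, 0 (tight) at the start; to stay there.
- board: Laptop mainboard, L-shaped, 150 x 100 x 2 mm with chips, loose, 150 g, lying flat on four rests with its underside 38 mm above the bench, its two long edges under the 4 mm lips of the jaws. Origin: centre of its underside, at (0, -10 mm) in the fixture's frame; z up.
- screw_tin: Small open aluminium tin of screws, 36 mm across, 14 mm high, standing loose on the base plate on the far (+x) side of the rail next to the sliding jaw, about (62, 120 mm) in the fixture's frame. Origin: centre of its underside.
- heat_spreader: Loose copper heat spreader 36 x 30 x 8 mm on the base plate beside the rear jaw. Origin: centre of its underside.
- screwdriver: Screwdriver 150 mm long lying on the bench along the robot's side of the fixture. Origin: middle of its length, underside.
- brush: Antistatic brush 150 mm long lying on the bench beyond the fixture. Origin: middle of its length, underside.
- flux_jar: White flux jar with a black lid, 45 mm across, 32 mm high, standing on the bench beyond the fixture. Origin: centre of its underside.
- solder_reel: Grey reel of solder, 62 mm across, 41 mm high, standing on the bench at the left. Origin: centre of its underside.
- cleaner: Clear bottle of cleaner, 52 mm across, 130 mm high, standing on the bench at the right. Origin: centre of its underside.
Things that resemble listed ones, but are neither listed nor needed, are in the scene too. What is meant by the board is not brown or purple, and is the larger of those in its own colour.

How it is judged:
By the outcome, as a careful person would: the job done as asked, in the order asked, and still so for the second after the job is handed in, with the robot touching nothing.
It also fails if it takes over 64 s, if anything falls off the work surface, if the arm or the gripper's body presses on something with over 40 N, if the wrist force passes 120 N, or if a joint passes its speed limit or range.

## Robot

A 7-joint arm with a two-finger parallel gripper is mounted at the origin on the work surface. World frame = base frame: x ahead of the robot, y to its left, z up, the work surface at z = 0. Lengths are in m, angles in rad, forces in N, time in s.
With the tool pointing down it reaches from about 0.4 to 0.85 m from the base axis. Payload 10.4 kg.
Tool frame: the origin (TCP) lies at the centre of the arm's flange, where the gripper is bolted on; the fingertips stand 173 mm ahead of it and the grasp point (between the pads) lies 155 mm ahead of it; z points along the fingers, y is the line along which they close (so a half turn about z gives the same grasp; the last joint's range is limited). The gripper opens to 85 mm and grips with 20 to 120 N. Pads are 22 mm wide; open, the fingers measure 114 mm over their backs; the gripper's body (76 mm by 85 mm) begins 54 mm behind the grasp point. The pads swing forward as they close: fully open they stand 13 mm farther back than shut.
Start: joints at [-1.185, 0.332, -0.065, 1.46, 0.022, 1.35, -0.088], TCP at [0.248, 0.574, 0.405] pointing down, gripper open.
Joint ranges: [-2.6, 2.6], [-0.5, 2.12], [-1.47, 1.34], [0.16, 2.42], [-1.27, 4.41], [0.06, 2.06], [-2.6, 2.6]. Speed limits (rad/s): [2.22, 2.22, 2.79, 2.79, 3.14, 3.14, 3.14].

## Interface

Orientations are given as a unit quaternion [x, y, z, w].
In Python, from workcell import manip, viewer, finder gives the robot as it stands.
- The arm moves only by the tool arm_command, never from a script. Its argument "plan" is a list of rows, each an object with "dp": the shift along the tool's x, y, z in mm, a list of three; "spin": the turn about the tool's z in rad. A call has 1 to 5 rows; each row shifts and turns the commanded pose from where the row before left it, along the tool's axes as they then stand; what a row does not reach is not made up. A row lasts 1/10 s, in which the tool goes at most 50 mm and 8.59 degrees, less where a joint would pass 70% of its speed; a pose out of reach is approached as far as the arm can. A call is refused whole if a number of a shift passes 50 or a number of a turn 0.15, either way. A call with a gripper value outside its range is refused whole. "grip" is the closure, from -1 (fully open) to 1 (shut), set as the call begins (left out, the last holds). The fingers move at their own pace and stop on an object; "newtons" is the grip in N (left out, the last holds). Time passes only in rows, so rows that do not move let the fingers close. It gives the time, the measured TCP pose, the force, the opening and the grip force at its end, in the units of the state.
- manip.get_obs(): the state, without advancing time (a new reading comes with each control period).
- viewer.camera(name): name is "scene" or "top" or "wrist"; returns the picture (420x560x3 uint8, blue, green, red); there is no depth.
- viewer.camera_params(name): a dict with "vertical_fov" (degrees; the focal length in pixels is half the picture's height over the tangent of half this angle, whatever the lens; pixels are square), "cx", "cy" (the principal point, pixels), "k1" (the pictures are not rectified: a ray, as slopes to the right and down, at radius r is drawn at 1 + k1 r^2 times it, then the intrinsics apply), "R" (3x3) and "t" (3): a world point X has camera coordinates R X + t; the wrist camera has in their place "T_tool_cam" (4x4, takes a point from camera to tool coordinates, whose origin is the TCP and whose axes are the flange's). Camera axes: x right, y down, z forward; pixel columns grow to the right and rows downward; lengths in m; the calibration is good to about 2 mm. A picture is of the moment at which its call begins: read the wrist's pose just before it. camera_params takes no time and is no camera call.
- manip.hand_in(): hands the job in; it is judged then, once.
Trained networks look in the newest picture that a camera, given by its name, has taken for a name from the list of things; names that differ only in an ending like _2 or _b are one class to them, and where a whole thing is asked for, a point or a joint stands for the part that bears it (a point fixed in the world has none). Each returns a list of dicts, best first, with "score" (0 to 1); they miss things now and then, are a little off and sometimes report something else, mostly with a low value. They report only what shows in the picture. A call takes as long as a camera call. They do not tell look-alikes from the thing itself.
- finder.find_in(camera, thing): "position" ([x, y, z] in m, in world coordinates, good to about 4 mm: the middle of the surface that is visible of it).
The state is a dict: "clock": time; "joint_pos": joint angles; "joint_velocities": joint speeds; "tau": joint torques, N m; "position": TCP position; "ee_rot": TCP orientation; "ft_force": force on the tool from outside, world axes, zero at the start; "torque": the same for the moment, N m; "grip_width": opening from 0.0 (shut) to 1.0 (fully open); "grasp_force": force on a finger pad.
Only numpy, scipy, OpenCV 4.12 (cv2) and the standard library are available. Lean on these libraries where they do the work, as an engineer would, in place of code of your own. Each camera call takes 0.05 s, during which the arm holds its last target. There are 200 camera calls.

## Working session

There is one attempt and no reset: what is moved stays moved. The work goes in short steps, Python scripts to look and compute and a tool call to move; the robot and the scene stay as the last step left them, time stands still between calls to the robot, and variables do not carry over. Pictures are saved under pics/ and viewed, at most 10 in all, crops included, and the job is handed in when it is done.

Besides the shell and the picture viewer there is one more tool, called after "Request:" in YAML: its name, and indented under it one key for each argument. arm_command: Moves the arm, as the interface text tells. Its arguments: {"type":"object","properties":{"plan":{"type":"array","items":{"type":"object","properties":{"dp":{"type":"array","items":{"type":"number"}},"spin":{"type":"number"}}}},"grip":{"type":"number"},"newtons":{"type":"number"}},"required":["plan"]}

```bash
mkdir -p pics
cat > h.py <<'E'
import numpy as np, cv2
from workcell import manip, viewer, finder
def ray(cam,u,v):
    p=viewer.camera_params(cam); f=210/np.tan(np.radians(p["vertical_fov"])/2)
    d=np.array([(u-p["cx"])/f,(v-p["cy"])/f]); s=d.copy()
    for _ in range(20): s=d/(1+p["k1"]*(s@s))
    R=np.array(p["R"]);t=np.array(p["t"])
    return -R.T@t, R.T@np.array([s[0],s[1],1])
def atz(cam,u,v,z):
    o,d=ray(cam,u,v); return o+d*(z-o[2])/d[2]
def proj(cam,X):
    p=viewer.camera_params(cam); f=210/np.tan(np.radians(p["vertical_fov"])/2)
    c=np.array(p["R"])@X+np.array(p["t"]); s=c[:2]/c[2]; s=s*(1+p["k1"]*(s@s))
    return s*f+[p["cx"],p["cy"]]
E
python3 - <<'E'
from h import *
o=manip.get_obs(); print({k:np.round(v,3) for k,v in o.items()})
a=viewer.camera("top"); b=viewer.camera("scene")
cv2.imwrite("pics/top.png",a); cv2.imwrite("pics/scene.png",b)
for n in ["fixture","thumbscrew_head","rear_screw_head","board","jaw_top","screw_tin","screwdriver","cleaner","solder_reel"]:
    for c in ["top","scene"]:
        for r in finder.find_in(c,n)[:4]:
            print(n,c,round(r["score"],2),np.round(r["position"],3),np.round(proj(c,np.array(r["position"]))))
E
```

```text
{'clock': np.float64(0.0), 'joint_pos': array([-1.185,  0.333, -0.065,  1.461,  0.022,  1.35 , -0.088]), 'joint_velocities': array([-0.001,  0.001,  0.001, -0.   ,  0.001, -0.001,  0.   ]), 'tau': array([ 0.0000e+00, -6.2546e+01,  4.9000e-02, -3.9159e+01,  1.6000e-02,
        1.0000e-02, -0.0000e+00]), 'position': array([0.248, 0.573, 0.404]), 'ee_rot': array([ 0.203,  0.979, -0.001, -0.   ]), 'ft_force': array([ 0.179,  0.366, -0.906]), 'torque': array([-0.004,  0.018, -0.008]), 'grasp_force': np.float64(0.0), 'grip_width': np.float64(0.999)}
fixture top 0.76 [0.505 0.075 0.01 ] [225. 218.]
fixture scene 0.75 [0.553 0.045 0.007] [318. 232.]
thumbscrew_head top 0.45 [0.485 0.116 0.069] [206. 225.]
rear_screw_head top 0.69 [ 0.543 -0.049  0.061] [273. 193.]
rear_screw_head scene 0.67 [0.402 0.004 0.021] [301. 191.]
rear_screw_head scene 0.54 [ 0.548 -0.045  0.06 ] [283. 214.]
board top 0.84 [ 0.32  -0.259  0.001] [370. 275.]
board top 0.82 [ 0.522 -0.258  0.   ] [357. 195.]
board top 0.79 [0.503 0.024 0.042] [245. 214.]
board top 0.55 [0.323 0.319 0.001] [136. 305.]
board scene 0.76 [
[... 470 characters left out ...]
 0.024] [259. 259.]
screw_tin top 0.52 [0.534 0.175 0.016] [183. 212.]
screw_tin scene 0.49 [0.535 0.176 0.019] [370. 224.]
screw_tin scene 0.3 [0.494 0.116 0.064] [346. 200.]
screw_tin scene 0.23 [0.401 0.006 0.018] [301. 192.]
screwdriver top 0.83 [0.392 0.005 0.027] [259. 260.]
screwdriver scene 0.57 [0.404 0.007 0.016] [302. 193.]
cleaner top 0.56 [ 0.546 -0.463  0.082] [443. 167.]
cleaner top 0.55 [0.64  0.042 0.018] [232. 163.]
cleaner scene 0.78 [ 0.566 -0.467  0.067] [108. 213.]
cleaner scene 0.65 [0.51  0.029 0.039] [312. 211.]
cleaner scene 0.4 [0.504 0.109 0.044] [343. 209.]
solder_reel top 0.82 [0.564 0.374 0.04 ] [101. 209.]
solder_reel scene 0.69 [0.583 0.373 0.042] [456. 232.]
```

View pics/top.png

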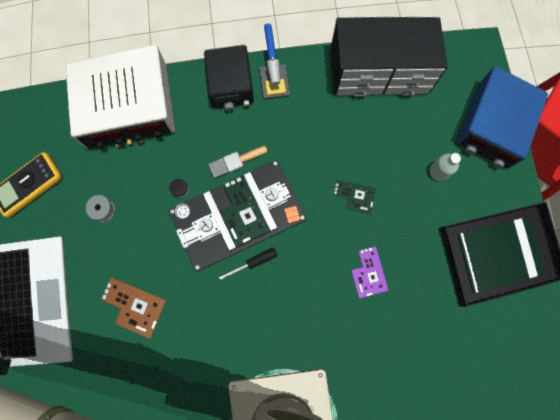

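View pics/scene.png

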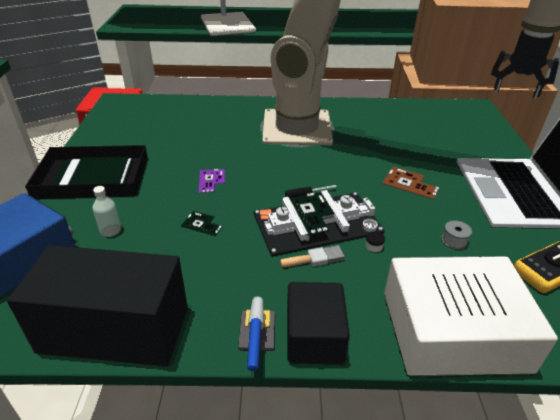

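The board in the fixture is at top (245,214). Its look-alikes are brown (136,305), purple (370,275) and a small green one (357,195). There are two thumbscrew heads: one near (206,225), next to the tin (183,212) and stop, which makes it the sliding one, and a rear one at (273,193). I'll check that choice in a close crop.

Run:
```python
from h import *
a=cv2.imread("pics/top.png")[155:275,160:315]
cv2.imwrite("pics/crop.png",cv2.resize(a,None,fx=5,fy=5,interpolation=cv2.INTER_CUBIC))
p=viewer.camera_params("wrist"); print(p)
S=np.array([.49,.116]);R=np.array([.545,-.047]);y=(S-R)/np.linalg.norm(S-R);x=np.array([y[1],-y[0]])
O=S-.076*y
print(O,np.degrees(np.arctan2(x[1],x[0])))
for n,q in dict(S=(0,.076,.065),R=(0,-.096,.065),c1=(.085,.15,.01),c2=(-.085,.15,.01),c3=(.085,-.15,.01),c4=(-.085,-.15,.01)).items():
    print(n,(proj("top",np.r_[O+q[0]*x+q[1]*y,q[2]])-[160,155])*5)
```

```text
{'vertical_fov': 66.26846450862533, 'cx': 278.7747457179248, 'cy': 213.71284569603787, 'k1': -0.03991043573014056, 'T_tool_cam': array([[ 3.95683142e-05, -9.46232571e-01, -3.23487125e-01,
         8.36645704e-02],
       [ 9.99999992e-01,  7.53470176e-05, -9.80796013e-05,
        -5.55732142e-04],
       [ 1.17179903e-04, -3.23487118e-01,  9.46232567e-01,
         3.04957940e-02],
       [ 0.00000000e+00,  0.00000000e+00,  0.00000000e+00,
         1.00000000e+00]])}
[0.51429822 0.04398891] 18.64559412207741
S [230.97922282 342.07862747]
R [558.89364892 182.58911074]
c1 [ 40.57633984 272.67447736]
c2 [183.21526097 581.7412446 ]
c3 [581.55451453  11.73944285]
c4 [735.51191219 310.03229741]
```

View pics/crop.png

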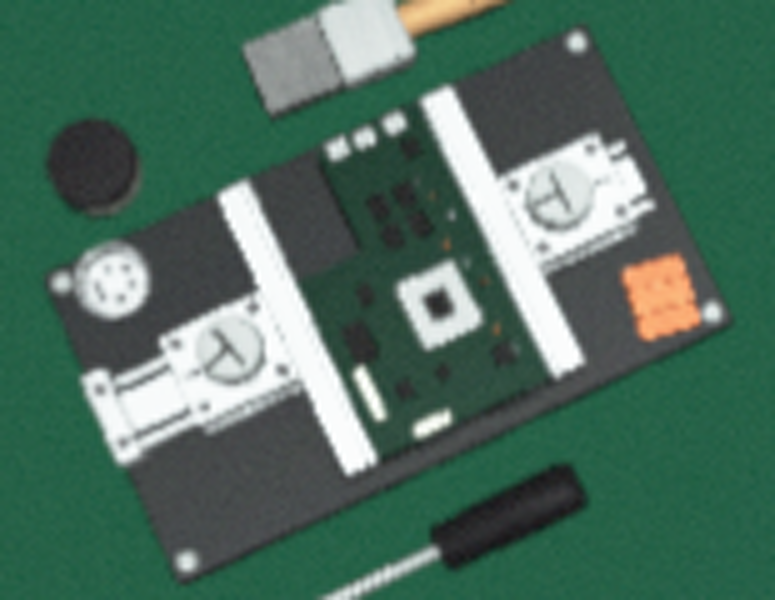

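The crop confirms it. The sliding jaw's head is at crop (230,349), with the stop block at (115,415) and the tin at (112,280). The rear head is at (560,197). The marker can be seen as a T. Next I'll compute the geometry and the moves.

```bash
cat >> h.py <<'E'
from scipy.spatial.transform import Rotation as Ro
def rel(target,yaw):
    """yaw: world angle of tool y, tool pointing down; prints shift (tool mm) and spin to get there"""
    o=manip.get_obs(); R=Ro.from_quat(o["ee_rot"]).as_matrix()
    d=R.T@(np.array(target)-o["position"])*1000
    a=np.arctan2(R[1,1],R[0,1]); s=-(yaw-a); s=(s+np.pi/2)%np.pi-np.pi/2
    return d,s
E
python3 - <<'E'
from h import *
S=atz("top",160+230/5,155+349/5,.065)[:2];R=atz("top",160+560/5,155+197/5,.065)[:2]
y=(S-R)/np.linalg.norm(S-R);x=np.array([y[1],-y[0]])
print(S,R,np.linalg.norm(S-R),y,np.degrees(np.arctan2(x[1],x[0])))
C=[atz("top",160+u/5,155+v/5,.01)[:2] for u,v in[(47,272),(183,581),(580,25),(732,320)]]
print(np.mean(C,0), np.mean(C,0)+.076*y,C[1]-C[0],C[0]-C[2])
print(rel([S[0],S[1],.30],np.arctan2(x[1],x[0])), rel([S[0]-.06*x[0],S[1]-.06*x[1],.3],0))
E
```

```text
[0.48679186 0.11682226] [ 0.53799455 -0.0465583 ] 0.17121600751260896 [-0.29905319  0.95423644] 17.40074458147393
[0.51150689 0.0442316 ] [0.48877885 0.11675357] [-0.16061034 -0.05104372] [-0.0892455   0.27929797]
(array([-400.25557284, -324.308737  ,  104.71469901]), np.float64(0.8582772666185514)) (array([-354.85252505, -363.53326026,  104.70956283]), np.float64(1.161977551863834))
```

Request:
arm_command:
  plan:
    - {"dp":[-50,-40.5,10],"spin":0}
    - {"dp":[-50,-40.5,10],"spin":0}
    - {"dp":[-50,-40.5,10],"spin":0}
    - {"dp":[-50,-40.5,10],"spin":0}
    - {"dp":[-50,-40.5,10],"spin":0}

```text
clock: 1.5
position: [0.3634, 0.3526, 0.3663]
ee_rot: [0.203, 0.979, 0.0, 0.0]
ft_force: [0.2, 0.7, 0.6]
grip_width: 1.002
grasp_force: 0.0
```

Request:
arm_command:
  plan:
    - {"dp":[-50,-40.5,10],"spin":0}
    - {"dp":[-50,-40.5,10],"spin":0}
    - {"dp":[-50,-40.5,10],"spin":0}
    - {"dp":[0,0,0],"spin":0.143}
    - {"dp":[0,0,0],"spin":0.143}

```text
clock: 2.0
position: [0.4321, 0.2215, 0.3433]
ee_rot: [0.345, 0.939, 0.0, -0.0]
ft_force: [-0.5, 0.2, -0.7]
grip_width: 0.999
grasp_force: 0.0
```

Request:
arm_command:
  plan:
    - {"dp":[0,0,0],"spin":0.143}
    - {"dp":[0,0,0],"spin":0.143}
    - {"dp":[0,0,0],"spin":0.143}
    - {"dp":[0,0,0],"spin":0.143}
    - {"dp":[0,0,0],"spin":0}

```text
clock: 2.5
position: [0.4314, 0.2232, 0.3434]
ee_rot: [0.593, 0.805, 0.0, 0.0]
ft_force: [0.6, -0.4, 0.2]
grip_width: 1.001
grasp_force: 0.0
```

```bash
cat >> h.py <<'E'
def wproj(X):
    o=manip.get_obs(); p=viewer.camera_params("wrist"); f=210/np.tan(np.radians(p["vertical_fov"])/2)
    R=Ro.from_quat(o["ee_rot"]).as_matrix(); T=p["T_tool_cam"]
    t=R.T@(np.array(X)-o["position"]); c=T[:3,:3].T@(t-T[:3,3]); s=c[:2]/c[2]; s=s*(1+p["k1"]*(s@s))
    return s*f+[p["cx"],p["cy"]]
def wat(u,v,z):
    o=manip.get_obs(); p=viewer.camera_params("wrist"); f=210/np.tan(np.radians(p["vertical_fov"])/2)
    d=np.array([(u-p["cx"])/f,(v-p["cy"])/f]); s=d.copy()
    for _ in range(20): s=d/(1+p["k1"]*(s@s))
    R=Ro.from_quat(o["ee_rot"]).as_matrix(); T=p["T_tool_cam"]
    O=o["position"]+R@T[:3,3]; D=R@T[:3,:3]@np.r_[s,1]
    return O+D*(z-O[2])/D[2]
YAW=np.radians(17.4)
E
python3 - <<'E'
from h import *
o=manip.get_obs(); print(o["clock"],o["position"],o["ee_rot"],o["joint_pos"],o["ft_force"])
cv2.imwrite("pics/w1.png",viewer.camera("wrist"))
print(rel([.488,.1168,.3],YAW), wproj([.488,.1168,.065]))
for r in finder.find_in("wrist","thumbscrew_head"): print(r, wproj(r["position"]))
E
```

```text
2.5 [0.4313594  0.22315094 0.34339519] [5.92830240e-01 8.05327438e-01 1.55526755e-04 5.84715218e-06] [-0.78111954  0.06567607  0.21863506  1.91167101 -0.01560145  1.16555487
 -0.25513516] [ 0.62623591 -0.42966125  0.2259461 ]
(array([-118.50322748,   21.81739298,   43.3739665 ]), np.float64(0.003349521762417318)) [302.59934581 331.73504159]
{'position': [0.485, 0.1177, 0.0661], 'score': 0.66} [299.82965975 331.03840034]
```

View pics/w1.png

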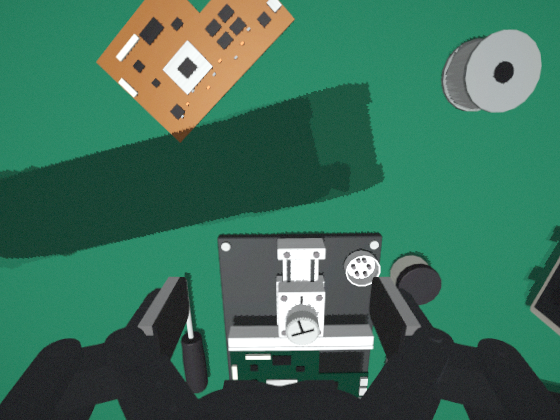

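The wrist view shows the sliding head at about (302,324), between the open fingers and well aligned. The tin is at (362,267).

Run:
```python
from h import *
S=wat(302,324,.065); print(S, rel([S[0],S[1],.27],YAW))
a=wat(226,247,.012);b=wat(374,245,.012);print(np.degrees(np.arctan2(b[1]-a[1],b[0]-a[0])),np.linalg.norm(a-b))
```

```text
[0.48467939 0.12502724 0.065     ] (array([-109.70666512,   21.01308917,   73.34212099]), np.float64(0.004682221467445569))
18.501386367126116 0.15192457526981232
```

Request:
arm_command:
  plan:
    - {"dp":[-29,5,15],"spin":-0.008}
    - {"dp":[-29,5,15],"spin":0}
    - {"dp":[-29,5,15],"spin":0}
    - {"dp":[-29.5,5.5,28],"spin":0}
    - {"dp":[0,0,0],"spin":0}

```text
clock: 3.1
position: [0.4867, 0.1144, 0.2674]
ee_rot: [0.589, 0.808, -0.002, -0.0]
ft_force: [-1.0, -0.5, 0.6]
grip_width: 1.0
grasp_force: 0.0
```

Run:
```python
from h import *
o=manip.get_obs(); print(o["clock"],o["position"],o["ft_force"])
a=viewer.camera("wrist");cv2.imwrite("pics/w2.png",a)
print(rel([.4865,.118,.27],np.radians(18)), wproj([.4865,.118,.065]))
for r in finder.find_in("wrist","thumbscrew_head"): print(r, wproj(r["position"]))
```

```text
3.1 [0.48666207 0.11437419 0.26738951] [-0.99534476 -0.48009161  0.61830231]
(array([ 1.4005745,  0.4818145, -1.1865553]), np.float64(-0.0020499715545692077)) [281.46134086 249.38247208]
{'position': [0.484, 0.1178, 0.0673], 'score': 0.89} [275.9680848  251.86734786]
```

View pics/w2.png

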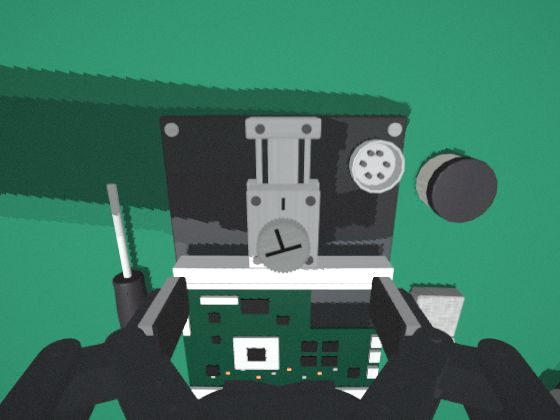

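The head is at (283,247). Its marker points about 0.3 rad CCW of the jaw's index mark at (283,203). The pads are at (165,305) and (390,305), so the open tips are about 160 mm ahead of the TCP. I'll descend and bring the +x pad close to the rim.

Request:
arm_command:
  plan:
    - {"dp":[-2,-6,20],"spin":-0.002}
    - {"dp":[-2,-6,20],"spin":0}
    - {"dp":[-2.5,-6,18],"spin":0}
    - {"dp":[0,0,0],"spin":0}
    - {"dp":[0,0,0],"spin":0}

```text
clock: 3.7
position: [0.4716, 0.1077, 0.2133]
ee_rot: [0.587, 0.81, 0.001, 0.0]
ft_force: [0.1, -0.2, 0.1]
grip_width: 1.002
grasp_force: 0.0
```

Request:
arm_command:
  plan:
    - {"dp":[0,-3,0]}
    - {"dp":[0,0,0]}
    - {"dp":[0,-2,0]}
    - {"dp":[0,0,0]}

```text
invalid input at $.plan[0]: expected keys dp, spin
```

Run:
```python
from h import *
o=manip.get_obs(); print(o["clock"],o["position"],o["ft_force"])
a=viewer.camera("wrist");cv2.imwrite("pics/w3.png",a)
print(rel([.487,.118,.209],np.radians(18)), wproj([.487,.118,.065]))
```

```text
3.7 [0.47159941 0.10770974 0.21325293] [ 0.05502992 -0.15277849  0.13353113]
(array([ 5.10271708, 17.51423147,  4.65758508]), np.float64(0.001749037850957702)) [320.13563225 297.26680285]
```

View pics/w3.png

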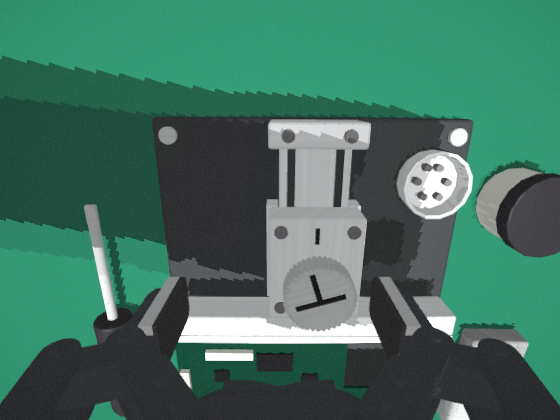

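Request:
arm_command:
  plan:
    - {"dp":[-3.5,-4,4],"spin":0}
    - {"dp":[0,0,0],"spin":0}
    - {"dp":[0,-2,0],"spin":0}
    - {"dp":[0,0,0],"spin":0}

```text
clock: 4.15
position: [0.4666, 0.1015, 0.2085]
ee_rot: [0.588, 0.809, 0.0, -0.0]
ft_force: [0.1, -0.4, -0.1]
grip_width: 1.0
grasp_force: 0.0
```

Request:
arm_command:
  plan:
    - {"dp":[0,-2,0],"spin":0}
    - {"dp":[0,0,0],"spin":0}

```text
clock: 4.35
position: [0.4647, 0.1009, 0.2084]
ee_rot: [0.588, 0.809, 0.0, 0.0]
ft_force: [0.3, 0.0, 0.5]
grip_width: 1.001
grasp_force: 0.0
```

Request:
arm_command:
  plan:
    - {"dp":[0,-1,0],"spin":0}
    - {"dp":[0,0,0],"spin":0}

```text
clock: 4.55
position: [0.4642, 0.1008, 0.2085]
ee_rot: [0.588, 0.809, 0.001, 0.0]
ft_force: [5.4, 2.3, -2.6]
grip_width: 1.002
grasp_force: 2.3
```

Run:
```python
from h import *
o=manip.get_obs(); R=Ro.from_quat(o["ee_rot"]).as_matrix()
print(o["clock"],o["position"],R.T@o["ft_force"],rel([.487,.118,.209],np.radians(18)))
```

```text
4.55 [0.46422392 0.10081564 0.20847564] [0.51432926 5.85703427 2.6026698 ] (array([ 9.30667148, 26.97186403, -0.48103546]), np.float64(-5.80827488929625e-05))
```

Contact came at 27.0 mm (26.5 expected), with 5.9 N. Now a first stroke.

Request:
arm_command:
  plan:
    - {"dp":[0,-0.4,0],"spin":0}
    - {"dp":[4.5,0,0],"spin":0}

```text
clock: 4.75
position: [0.4629, 0.1042, 0.2086]
ee_rot: [0.588, 0.809, 0.001, 0.001]
ft_force: [7.2, -1.3, -4.3]
grip_width: 1.003
grasp_force: 3.3
```

Request:
arm_command:
  plan:
    - {"dp":[4.5,0,0],"spin":0}
    - {"dp":[4.5,0,0],"spin":0}

```text
clock: 4.95
position: [0.4601, 0.1131, 0.2086]
ee_rot: [0.588, 0.809, 0.001, 0.001]
ft_force: [6.0, -0.8, -2.4]
grip_width: 1.004
grasp_force: 3.0
```

Request:
arm_command:
  plan:
    - {"dp":[4.5,0,0],"spin":0}
    - {"dp":[0,0,0],"spin":0}

```text
clock: 5.15
position: [0.4585, 0.1181, 0.2087]
ee_rot: [0.588, 0.809, 0.001, 0.001]
ft_force: [3.7, 2.3, -1.0]
grip_width: 0.999
grasp_force: 2.5
```

```bash
cat > look.py <<'E'
from h import *
import sys
o=manip.get_obs(); R=Ro.from_quat(o["ee_rot"]).as_matrix()
print(o["clock"],o["position"],"Ftool",np.round(R.T@o["ft_force"],1),rel([.487,.118,.209],np.radians(18)))
if len(sys.argv)>1:
    a=viewer.camera("wrist")
    zt=float(sys.argv[2]) if len(sys.argv)>2 else .0655
    S=np.array([.487,.118]); S=S+(float(sys.argv[3]) if len(sys.argv)>3 else 0)*np.array([-.309,.951])
    # rectified top view of head face: 60x60mm, 6px/mm, up = fixture +y
    y=np.array([-.309,.951]);x=np.array([.951,.309])
    src=[];dst=[]
    for i,j in[(-30,-30),(30,-30),(30,40),(-30,40)]:
        src.append(wproj(np.r_[S+(i*x+j*y)/1000,zt])); dst.append([(i+30)*6,(40-j)*6])
    H=cv2.getPerspectiveTransform(np.float32(src),np.float32(dst))
    w=cv2.warpPerspective(a,H,(360,420),flags=cv2.INTER_CUBIC); cv2.imwrite(f"pics/{sys.argv[1]}.png",w)
    g=cv2.cvtColor(w,cv2.COLOR_BGR2GRAY)
    # polar darkness: marker/slot direction (deg CCW from +y)
    c=(180,240); P=cv2.warpPolar(g,(90,360),c,90,cv2.WARP_POLAR_LINEAR)[:,20:75].astype(float).mean(1)
    P=P-cv2.blur(P.reshape(-1,1),(1,61),borderType=cv2.BORDER_REPLICATE).ravel()
    k=np.argsort(P)[:40]; m=[]
    for i in k:
        if all(abs((i-q+180)%360-180)>25 for q in m): m.append(i)
    print([( (-(q+90))%360,round(P[q])) for q in m])
E
python3 look.py s1
```

```text
5.15 [0.45847709 0.11811068 0.20867868] Ftool [1.1 4.2 1.1] (array([-8.92748143, 27.09062628, -0.26451569]), np.float64(0.0003003820702334181))
[(np.int64(176), -86), (np.int64(100), -68), (np.int64(358), -45)]
```

View pics/s1.png

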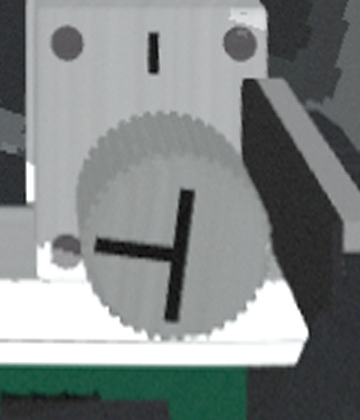

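The first stroke rolled the screw about 1.13 rad without slip; the marker now points left at about 83° CCW. The head's real centre is about 2.5 mm towards −y, so I'll shift the stroke window and repeat.

Request:
arm_command:
  plan:
    - {"dp":[0,4,0],"spin":0}
    - {"dp":[-20.5,0,0],"spin":0}
    - {"dp":[0,-4.2,0],"spin":0}
    - {"dp":[0,0,0],"spin":0}
    - {"dp":[4.5,0,0],"spin":0}

```text
clock: 5.7
position: [0.4636, 0.1018, 0.2086]
ee_rot: [0.589, 0.808, 0.001, 0.001]
ft_force: [7.1, -0.5, -4.2]
grip_width: 1.001
grasp_force: 3.6
```

Request:
arm_command:
  plan:
    - {"dp":[4.5,0,0],"spin":0}
    - {"dp":[4.5,0,0],"spin":0}
    - {"dp":[4.5,0,0],"spin":0}
    - {"dp":[0,0,0],"spin":0}

```text
clock: 6.1
position: [0.4591, 0.116, 0.2087]
ee_rot: [0.588, 0.809, 0.001, 0.001]
ft_force: [5.8, 3.6, -2.0]
grip_width: 1.001
grasp_force: 3.0
```

```bash
python3 look.py s2 .066 -.0025
```

```text
6.1 [0.45909245 0.11597841 0.20872275] Ftool [1.6 6.7 2. ] (array([-6.70717151, 27.16552307, -0.2084498 ]), np.float64(0.00021791592625897138))
[(np.int64(154), -87), (np.int64(66), -75), (np.int64(246), -67)]
```

Marker at 154° (2.69 rad). I'll repeat four strokes.

Request:
arm_command:
  plan:
    - {"dp":[0,4,0],"spin":0}
    - {"dp":[-18,0,0],"spin":0}
    - {"dp":[0,-4.1,0],"spin":0}
    - {"dp":[0,0,0],"spin":0}
    - {"dp":[4.5,0,0],"spin":0}

```text
clock: 6.65
position: [0.4635, 0.102, 0.2086]
ee_rot: [0.589, 0.808, 0.001, 0.001]
ft_force: [8.3, -0.3, -3.5]
grip_width: 1.005
grasp_force: 4.1
```

Request:
arm_command:
  plan:
    - {"dp":[4.5,0,0],"spin":0}
    - {"dp":[4.5,0,0],"spin":0}
    - {"dp":[4.5,0,0],"spin":0}
    - {"dp":[0,0,0],"spin":0}

```text
clock: 7.05
position: [0.459, 0.1161, 0.2087]
ee_rot: [0.588, 0.809, 0.001, 0.001]
ft_force: [6.9, 3.4, -1.4]
grip_width: 0.997
grasp_force: 3.5
```

Request:
arm_command:
  plan:
    - {"dp":[0,4,0],"spin":0}
    - {"dp":[-18,0,0],"spin":0}
    - {"dp":[0,-4,0],"spin":0}
    - {"dp":[0,0,0],"spin":0}
    - {"dp":[4.5,0,0],"spin":0}

```text
clock: 7.55
position: [0.4634, 0.102, 0.2086]
ee_rot: [0.589, 0.808, 0.001, 0.001]
ft_force: [8.3, 0.5, -3.3]
grip_width: 0.998
grasp_force: 4.2
```

Request:
arm_command:
  plan:
    - {"dp":[4.5,0,0],"spin":0}
    - {"dp":[4.5,0,0],"spin":0}
    - {"dp":[4.5,0,0],"spin":0}
    - {"dp":[0,0,0],"spin":0}

```text
clock: 7.95
position: [0.4589, 0.1161, 0.2087]
ee_rot: [0.588, 0.809, 0.001, 0.001]
ft_force: [6.9, 1.8, -2.8]
grip_width: 0.998
grasp_force: 3.6
```

```bash
python3 look.py s3 .066 -.0025
```

```text
7.95 [0.4589449  0.11610037 0.20867391] Ftool [-0.4  7.2  2.8] (array([-6.862912  , 27.26977375, -0.2524095 ]), np.float64(2.496286982678342e-06))
[(np.int64(311), -86), (np.int64(222), -75), (np.int64(38), -71)]
```

View pics/s3.png

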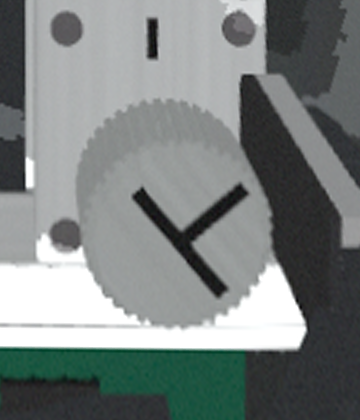

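The marker is at 310° (up-right), with no turn missed, so the gain is about 78° per stroke. Two more strokes.

Request:
arm_command:
  plan:
    - {"dp":[0,4,0],"spin":0}
    - {"dp":[-18,0,0],"spin":0}
    - {"dp":[0,-4,0],"spin":0}
    - {"dp":[0,0,0],"spin":0}
    - {"dp":[4.5,0,0],"spin":0}

```text
clock: 8.5
position: [0.4634, 0.102, 0.2086]
ee_rot: [0.589, 0.808, 0.001, 0.001]
ft_force: [9.1, 0.4, -5.3]
grip_width: 0.998
grasp_force: 4.3
```

Request:
arm_command:
  plan:
    - {"dp":[4.5,0,0],"spin":0}
    - {"dp":[4.5,0,0],"spin":0}
    - {"dp":[4.5,0,0],"spin":0}
    - {"dp":[0,0,0],"spin":0}

```text
clock: 8.9
position: [0.4589, 0.1162, 0.2087]
ee_rot: [0.588, 0.809, 0.001, 0.001]
ft_force: [7.5, 3.0, -2.0]
grip_width: 1.004
grasp_force: 3.7
```

```bash
python3 look.py s4 .067 -.0025
```

```text
8.9 [0.45892539 0.1161879  0.20868552] Ftool [0.6 8.  2.1] (array([-6.95292051, 27.26107195, -0.23857462]), np.float64(2.9796088969025192e-05))
[(np.int64(30), -89), (np.int64(118), -73), (np.int64(294), -69)]
```

Request:
arm_command:
  plan:
    - {"dp":[0,4,0],"spin":0}
    - {"dp":[-18,0,0],"spin":0}
    - {"dp":[0,-4,0],"spin":0}
    - {"dp":[0,0,0],"spin":0}
    - {"dp":[4.5,0,0],"spin":0}

```text
clock: 9.45
position: [0.4634, 0.102, 0.2086]
ee_rot: [0.589, 0.808, 0.001, 0.001]
ft_force: [9.1, -0.4, -4.8]
grip_width: 0.999
grasp_force: 4.4
```

Request:
arm_command:
  plan:
    - {"dp":[4.5,0,0],"spin":0}
    - {"dp":[4.5,0,0],"spin":0}
    - {"dp":[4.5,0,0],"spin":0}
    - {"dp":[0,0,0],"spin":0}

```text
clock: 9.85
position: [0.4589, 0.1163, 0.2087]
ee_rot: [0.588, 0.809, 0.001, 0.001]
ft_force: [6.4, 2.5, -1.9]
grip_width: 0.998
grasp_force: 3.7
```

```bash
python3 look.py s5 .067 -.0025
```

```text
9.85 [0.4588714  0.11625771 0.20866514] Ftool [0.4 6.9 1.9] (array([-7.0383475 , 27.29028063, -0.26135403]), np.float64(0.0001166099605427462))
[(np.int64(99), -87), (np.int64(193), -76), (np.int64(16), -73)]
```

The total is now about 463°. I'll do three more strokes, checking each one.

Request:
arm_command:
  plan:
    - {"dp":[0,4,0],"spin":0}
    - {"dp":[-18,0,0],"spin":0}
    - {"dp":[0,-4,0],"spin":0}
    - {"dp":[0,0,0],"spin":0}
    - {"dp":[4.5,0,0],"spin":0}

```text
clock: 10.4
position: [0.4634, 0.102, 0.2086]
ee_rot: [0.589, 0.808, 0.001, 0.001]
ft_force: [8.8, -0.6, -4.8]
grip_width: 1.002
grasp_force: 4.3
```

Request:
arm_command:
  plan:
    - {"dp":[4.5,0,0],"spin":0}
    - {"dp":[4.5,0,0],"spin":0}
    - {"dp":[4.5,0,0],"spin":0}
    - {"dp":[0,0,0],"spin":0}

```text
clock: 10.8
position: [0.4589, 0.1163, 0.2087]
ee_rot: [0.588, 0.809, 0.001, 0.001]
ft_force: [6.5, 3.1, -3.2]
grip_width: 1.001
grasp_force: 3.7
```

```bash
python3 look.py s6 .0675 -.0025
```

```text
10.8 [0.45889158 0.11628135 0.20869735] Ftool [0.9 7.1 3.2] (array([-7.05388204, 27.26389673, -0.22630883]), np.float64(9.053309147621924e-05))
[(np.int64(178), -87), (np.int64(91), -75), (np.int64(262), -43)]
```

Request:
arm_command:
  plan:
    - {"dp":[0,4,0],"spin":0}
    - {"dp":[-18,0,0],"spin":0}
    - {"dp":[0,-4,0],"spin":0}
    - {"dp":[0,0,0],"spin":0}
    - {"dp":[4.5,0,0],"spin":0}

```text
clock: 11.35
position: [0.4634, 0.1021, 0.2086]
ee_rot: [0.589, 0.808, 0.001, 0.001]
ft_force: [8.7, -0.1, -3.9]
grip_width: 0.999
grasp_force: 4.4
```

Request:
arm_command:
  plan:
    - {"dp":[4.5,0,0],"spin":0}
    - {"dp":[4.5,0,0],"spin":0}
    - {"dp":[4.5,0,0],"spin":0}
    - {"dp":[0,0,0],"spin":0}

```text
clock: 11.75
position: [0.4589, 0.1163, 0.2087]
ee_rot: [0.588, 0.809, 0.001, 0.001]
ft_force: [5.9, 3.5, -2.0]
grip_width: 0.999
grasp_force: 3.8
```

```bash
python3 look.py s7 .068 -.0025
```

```text
11.75 [0.45886815 0.11625774 0.20867726] Ftool [1.5 6.7 2. ] (array([-7.03703478, 27.29393657, -0.24868287]), np.float64(3.0511627009843778e-05))
[(np.int64(250), -82), (np.int64(348), -73), (np.int64(156), -71)]
```

Request:
arm_command:
  plan:
    - {"dp":[0,4,0],"spin":0}
    - {"dp":[-18,0,0],"spin":0}
    - {"dp":[0,-4,0],"spin":0}
    - {"dp":[0,0,0],"spin":0}
    - {"dp":[4.5,0,0],"spin":0}

```text
clock: 12.3
position: [0.4634, 0.1021, 0.2086]
ee_rot: [0.589, 0.808, 0.001, 0.001]
ft_force: [9.7, 0.7, -4.9]
grip_width: 1.005
grasp_force: 4.4
```

Request:
arm_command:
  plan:
    - {"dp":[4.5,0,0],"spin":0}
    - {"dp":[4.5,0,0],"spin":0}
    - {"dp":[4.5,0,0],"spin":0}
    - {"dp":[0,0,0],"spin":0}

```text
clock: 12.7
position: [0.4589, 0.1163, 0.2087]
ee_rot: [0.588, 0.809, 0.001, 0.001]
ft_force: [7.3, 4.5, -2.0]
grip_width: 0.995
grasp_force: 3.8
```

```bash
python3 look.py s8 .068 -.0025
```

```text
12.7 [0.45889781 0.11627537 0.20870837] Ftool [2.  8.3 2. ] (array([-7.04533416, 27.26003859, -0.21450469]), np.float64(5.6100755980725836e-05))
[(np.int64(332), -85), (np.int64(55), -74), (np.int64(240), -70)]
```

View pics/s8.png

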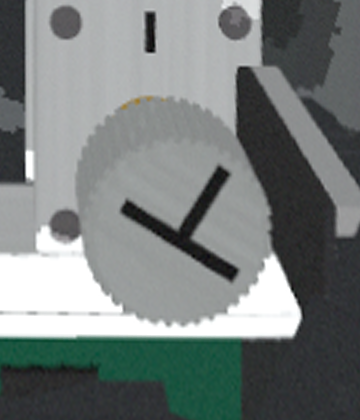

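The marker is at about 330°, so the total is about 690°. One shorter 12 mm stroke should complete two full turns from the start.

Request:
arm_command:
  plan:
    - {"dp":[0,4,0],"spin":0}
    - {"dp":[-15,0,0],"spin":0}
    - {"dp":[0,-4,0],"spin":0}
    - {"dp":[0,0,0],"spin":0}
    - {"dp":[4,0,0],"spin":0}

```text
clock: 13.25
position: [0.4625, 0.1046, 0.2086]
ee_rot: [0.589, 0.808, 0.001, 0.001]
ft_force: [9.4, 0.0, -4.6]
grip_width: 1.001
grasp_force: 4.4
```

Request:
arm_command:
  plan:
    - {"dp":[4,0,0],"spin":0}
    - {"dp":[4,0,0],"spin":0}
    - {"dp":[0,0,0],"spin":0}

```text
clock: 13.55
position: [0.4598, 0.1133, 0.2087]
ee_rot: [0.588, 0.809, 0.001, 0.001]
ft_force: [7.5, 3.5, -3.3]
grip_width: 1.001
grasp_force: 4.0
```

```bash
python3 look.py s9 .0685 -.0025
```

```text
13.55 [0.45979481 0.11332755 0.20870309] Ftool [1.  8.2 3.3] (array([-3.95704285, 27.31917584, -0.21606527]), np.float64(-0.0002212367660179293))
[(np.int64(25), -88), (np.int64(112), -73), (np.int64(295), -67)]
```

View pics/s9.png

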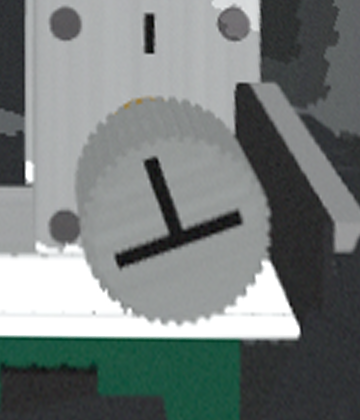

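The marker is at 20° again, as at the start, so exactly two turns have been rolled. I'll lift, shut the fingers, go to the board side of the head, and push.

Request:
arm_command:
  plan:
    - {"dp":[0,5,0],"spin":0}
    - {"dp":[0,0,0],"spin":0}
    - {"dp":[0,0,-20],"spin":0}
    - {"dp":[0,0,-20],"spin":0}
    - {"dp":[0,0,-20],"spin":0}

```text
clock: 14.1
position: [0.4635, 0.1138, 0.2685]
ee_rot: [0.588, 0.809, -0.001, -0.001]
ft_force: [0.6, -0.2, 0.3]
grip_width: 1.0
grasp_force: 0.0
```

Request:
arm_command:
  plan:
    - {"dp":[-15,7,0],"spin":0}
    - {"dp":[-15,8,0],"spin":0}
    - {"dp":[-17,7,0],"spin":0}
    - {"dp":[0,0,0],"spin":0}
    - {"dp":[0,0,0],"spin":0}
  grip: 1
  newtons: 20

```text
clock: 14.6
position: [0.499, 0.076, 0.2679]
ee_rot: [0.588, 0.809, -0.0, -0.001]
ft_force: [-0.6, -0.2, 0.5]
grip_width: 0.143
grasp_force: 0.0
```

Request:
arm_command:
  plan:
    - {"dp":[0,0,0],"spin":0}
    - {"dp":[0,0,0],"spin":0}
    - {"dp":[0,0,0],"spin":0}
    - {"dp":[0,0,0],"spin":0}
    - {"dp":[0,0,0],"spin":0}

```text
clock: 15.1
position: [0.4995, 0.076, 0.2683]
ee_rot: [0.588, 0.809, 0.0, -0.0]
ft_force: [-0.9, -0.4, 0.1]
grip_width: -0.003
grasp_force: 0.0
```

```bash
python3 look.py p1
python3 - <<'E'
from h import *
cv2.imwrite("pics/w4.png",viewer.camera("wrist")); print(wproj([.4878,.1156,.068]),manip.get_obs()["grip_width"])
E
```

```text
15.1 [0.49945008 0.07604438 0.26832384] Ftool [-0.1 -0.9 -0.1] (array([43.74339035,  1.11855011, 59.3284207 ]), np.float64(1.1894811371870873e-05))
[(np.int64(29), -76), (np.int64(127), -60), (np.int64(271), -32)]
[281.77000118 185.52672505] -0.00019147510412752779
```

View pics/w4.png

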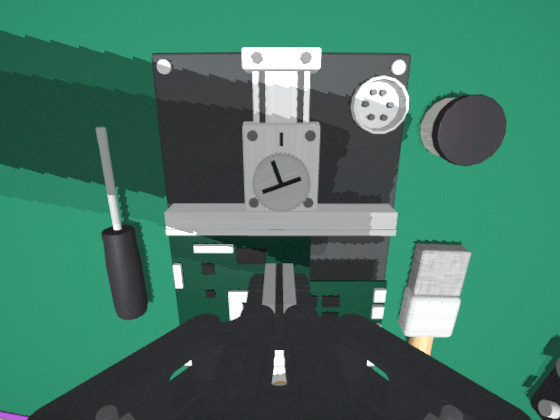

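The shut tips are at (280,265), above the board and in line with the head at (281,183). I've now viewed 11 pictures, one over the limit, so from here I'll use numbers only. Next I descend and push.

Request:
arm_command:
  plan:
    - {"dp":[0,1,14],"spin":0}
    - {"dp":[0,0,14],"spin":0}
    - {"dp":[0,0,12],"spin":0}
    - {"dp":[0,0,0],"spin":0}
    - {"dp":[0,0,0],"spin":0}

```text
clock: 15.7
position: [0.5004, 0.0761, 0.2277]
ee_rot: [0.588, 0.809, -0.001, -0.0]
ft_force: [-0.2, 0.2, 1.3]
grip_width: -0.006
grasp_force: 0.0
```

Request:
arm_command:
  plan:
    - {"dp":[5,0,0],"spin":0}
    - {"dp":[4,0,0],"spin":0}
    - {"dp":[2,0,0],"spin":0}
    - {"dp":[2,0,0],"spin":0}
    - {"dp":[0,0,0],"spin":0}

```text
clock: 16.2
position: [0.4964, 0.089, 0.2284]
ee_rot: [0.588, 0.809, 0.0, 0.0]
ft_force: [-0.4, 0.1, -0.3]
grip_width: -0.0
grasp_force: 0.0
```

Request:
arm_command:
  plan:
    - {"dp":[2,0,0],"spin":0}
    - {"dp":[2,0,0],"spin":0}
    - {"dp":[2,0,0],"spin":0}
    - {"dp":[0,0,0],"spin":0}

```text
clock: 16.6
position: [0.495, 0.093, 0.2284]
ee_rot: [0.588, 0.809, -0.0, 0.001]
ft_force: [2.6, -5.4, 0.3]
grip_width: 0.005
grasp_force: 3.2
```

```bash
python3 look.py
```

```text
16.6 [0.49499258 0.09295499 0.22838668] Ftool [-6.   0.8 -0.3] (array([26.32734068,  0.08810315, 19.33495079]), np.float64(-0.0016009211502392429))
```

Request:
arm_command:
  plan:
    - {"dp":[2,0,0],"spin":0}
    - {"dp":[2,0,0],"spin":0}
    - {"dp":[2,0,0],"spin":0}
    - {"dp":[2,0,0],"spin":0}
    - {"dp":[2,0,0],"spin":0}

```text
clock: 17.1
position: [0.492, 0.1021, 0.2284]
ee_rot: [0.589, 0.808, -0.001, 0.001]
ft_force: [3.2, -8.2, 0.1]
grip_width: 0.004
grasp_force: 4.2
```

Request:
arm_command:
  plan:
    - {"dp":[2,0,0],"spin":0}
    - {"dp":[2,0,0],"spin":0}
    - {"dp":[2,0,0],"spin":0}
    - {"dp":[2,0,0],"spin":0}
    - {"dp":[2,0,0],"spin":0}

```text
clock: 17.6
position: [0.489, 0.1116, 0.2284]
ee_rot: [0.589, 0.808, -0.001, 0.001]
ft_force: [2.7, -7.1, 0.6]
grip_width: 0.003
grasp_force: 4.2
```

```bash
python3 look.py
```

```text
17.6 [0.48896016 0.11159287 0.22837861] Ftool [-7.6  0.4 -0.6] (array([ 6.74417894,  0.09276613, 19.36314437]), np.float64(-0.0021626470911233486))
```

The jaw slides at about 8 N, with roughly 20 mm done. I'll push on to the stop in small steps.

Request:
arm_command:
  plan:
    - {"dp":[2,0,0],"spin":0}
    - {"dp":[2,0,0],"spin":0}
    - {"dp":[1.5,0,0],"spin":0}
    - {"dp":[0,0,0],"spin":0}

```text
clock: 18.0
position: [0.4872, 0.1171, 0.2283]
ee_rot: [0.589, 0.808, -0.0, 0.001]
ft_force: [2.9, -6.2, 0.0]
grip_width: 0.001
grasp_force: 3.5
```

Request:
arm_command:
  plan:
    - {"dp":[1,0,0],"spin":0}
    - {"dp":[0,0,0],"spin":0}

```text
clock: 18.2
position: [0.4869, 0.1179, 0.2284]
ee_rot: [0.589, 0.808, -0.0, 0.001]
ft_force: [2.9, -6.5, 0.2]
grip_width: -0.003
grasp_force: 3.7
```

Request:
arm_command:
  plan:
    - {"dp":[1,0,0],"spin":0}
    - {"dp":[0,0,0],"spin":0}

```text
clock: 18.4
position: [0.4867, 0.1185, 0.2284]
ee_rot: [0.589, 0.808, -0.001, 0.001]
ft_force: [3.3, -8.3, 0.1]
grip_width: 0.0
grasp_force: 4.6
```

```bash
python3 look.py
```

```text
18.4 [0.48670386 0.11850825 0.22836867] Ftool [-9.   0.6 -0.1] (array([-0.52494134,  0.11851457, 19.37012552]), np.float64(-0.0022978816538499203))
```

Request:
arm_command:
  plan:
    - {"dp":[0.8,0,0],"spin":0}
    - {"dp":[0,0,0],"spin":0}

```text
clock: 18.6
position: [0.4866, 0.1187, 0.2284]
ee_rot: [0.589, 0.808, -0.001, 0.001]
ft_force: [4.4, -10.6, 0.9]
grip_width: -0.003
grasp_force: 5.9
```

Request:
arm_command:
  plan:
    - {"dp":[0.8,0,0],"spin":0}
    - {"dp":[0,0,0],"spin":0}

```text
clock: 18.8
position: [0.4866, 0.1189, 0.2284]
ee_rot: [0.589, 0.808, -0.001, 0.002]
ft_force: [5.3, -13.4, 1.1]
grip_width: 0.001
grasp_force: 7.1
```

```bash
python3 look.py
```

```text
18.8 [0.48655624 0.11890929 0.22841249] Ftool [-14.4   0.9  -1. ] (array([-0.92447248,  0.1333439 , 19.41638449]), np.float64(-0.003430717294340857))
```

The jaw is against its stop: force rises to 14 N with no further motion. I'll back off, lift, and check numerically.

Request:
arm_command:
  plan:
    - {"dp":[-6,0,0],"spin":0}
    - {"dp":[-10,0,0],"spin":0}
    - {"dp":[0,0,-20],"spin":0}
    - {"dp":[0,0,-30],"spin":0}
    - {"dp":[0,0,0],"spin":0}

```text
clock: 19.3
position: [0.4918, 0.1067, 0.2816]
ee_rot: [0.588, 0.809, 0.002, 0.001]
ft_force: [-0.0, 1.0, 0.3]
grip_width: -0.0
grasp_force: 0.0
```

```bash
python3 look.py f1 .0685 .0285
python3 - <<'E'
from h import *
for c in ["top","wrist"]:
    viewer.camera(c)
    for n in ["thumbscrew_head","jaw_top","board","screw_tin","rear_screw_head"]:
        for r in finder.find_in(c,n)[:3]:
            p=np.array(r["position"]); e=p[:2]-[.487,.118]
            print(c,n,round(r["score"],2),p,"fix",np.round([e@[.951,.309]*1000,e@[-.309,.951]*1000+76]))
E
```

```text
19.3 [0.49184454 0.10668685 0.28162707] Ftool [ 1.   0.3 -0.3] (array([12.1958119 , -1.51624329, 72.62995888]), np.float64(-0.00048637724537226035))
[(np.int64(115), -86), (np.int64(32), -73), (np.int64(284), -45)]
top thumbscrew_head 0.19 [0.5011 0.026  0.0418] fix [-15. -16.]
top board 0.95 [0.5021 0.023  0.041 ] fix [-15. -19.]
top board 0.87 [ 0.319  -0.2551  0.0027] fix [-275. -227.]
top board 0.76 [0.321  0.323  0.0034] fix [-95. 322.]
top screw_tin 0.51 [ 0.5444 -0.0487  0.0638] fix [   3. -100.]
top rear_screw_head 0.67 [ 0.5406 -0.0458  0.063 ] fix [  0. -96.]
wrist thumbscrew_head 0.69 [0.4782 0.1424 0.0704] fix [ -1. 102.]
wrist thumbscrew_head 0.16 [0.3929 0.0153 0.0242] fix [-121.    7.]
wrist jaw_top 0.75 [0.4807 0.1374 0.0445] fix [ 0. 96.]
wrist jaw_top 0.63 [0.4778 0.1446 0.0695] fix [ -1. 104.]
wrist board 0.83 [0.4696 0.0516 0.0412] fix [-37.  18.]
wrist screw_tin 0.87 [0.5345 0.1743 0.0121] fix [ 63. 115.]
wrist screw_tin 0.33 [0.4858 0.1328 0.0082] fix [ 3. 90.]
```

The checks agree: the head is at y ≈ 103–104 mm (104.5 expected), the marker is unchanged, and the tin, board and rear screw are in place. Handing in.

```bash
python3 -c "
from workcell import manip
print(manip.hand_in())"
```

```text
the job is handed in; nothing more can be done
None
```

The sliding jaw's thumbscrew was rolled two full turns loose and the jaw pushed back against its stop; the job was handed in at about 20 s, no verdict was returned, and I viewed 11 pictures, one over the limit of 10.

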